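# Push the die slide home under the leaf spring of the pasta press

## Robot

A 7-joint arm with a two-finger parallel gripper is mounted at the origin on the work surface. World frame = base frame: x ahead of the robot, y to its left, z up, the work surface at z = 0. Lengths are in m, angles in rad, forces in N, time in s.
With the tool pointing down it reaches from about 0.4 to 0.85 m from the base axis. Payload 4.5 kg.
Tool frame: the origin (TCP) lies at the very end of the fingers, on their centre line; the grasp point (between the pads) lies 19 mm behind it (tcp_to_grasp is the z of the grasp point in the tool frame, in m); z points along the fingers, y is the line along which they close (so a half turn about z gives the same grasp; the last joint's range is limited). The gripper opens to 88 mm and grips with 3 to 60 N. Pads are 18 mm wide; open, the fingers measure 123 mm over their backs; the gripper's body (75 mm by 187 mm) begins 45 mm behind the grasp point.
Start: joints at [1.201, 0.689, -0.195, 1.565, 0.157, 0.902, -0.215], TCP at [0.246, -0.575, 0.204] pointing down, gripper open.
Joint ranges: [-3.01, 3.01], [-0.46, 2.08], [-1.47, 1.51], [0.13, 2.56], [-1, 4.14], [0.04, 2.09], [-2.66, 2.66]. Speed limits (rad/s): [2.57, 2.57, 3.14, 3.14, 3.14, 3.14, 3.14].

## Interface

Orientations are given as a unit quaternion [x, y, z, w].
In Python, from plant import * gives the robot as it stands. The module is installed in compiled form; this text tells all that it offers.
- The arm moves only by the shell command python3 -m jog 'ROWS' [OPENING] [FORCE]. ROWS is JSON, a list that holds one entry, the list of rows, each a list of 6 numbers: the shift along the tool's x, y, z in m, then the turn, a rotation vector about the tool's x, y, z in rad. In form: [[[dx, dy, dz, ax, ay, az], ...]]. A call has 1 to 12 rows; each row shifts and turns the commanded pose from where the row before left it, along the tool's axes as they then stand; what a row does not reach is not made up. A row lasts 1/8 s, in which the tool goes at most 62.5 mm and 10.7 degrees, less where a joint would pass 70% of its speed; a pose out of reach is approached as far as the arm can. A call with a gripper value outside its range is refused whole. OPENING is the finger opening in m, from 0 to 0.0881, set as the call begins (- or left out, the last holds). The fingers move at their own pace and stop on an object; FORCE is the grip in N (left out, the last holds). Time passes only in rows, so rows that do not move let the fingers close. It gives the time, the measured TCP pose, the force, the opening and the grip force at its end, in the units of the state.
- get_state(): the state, without advancing time (a new reading comes with each control period).
- snapshot(name): name is "scene" or "side" or "wrist"; returns a dict with "frame" (400x640x3 uint8, red, green, blue), "mtx" (3x3 intrinsics, pixels), "xyz" and "orientation" of the camera in the world; the wrist camera has in their place "mount" (4x4, takes a point from camera to tool coordinates, whose origin is the TCP and whose axes are the flange's). Camera axes: x right, y down, z forward; pixel columns grow to the right and rows downward; lengths in m; the calibration is good to about 2 mm. A picture is of the moment at which its call begins: read the wrist's pose just before it. There is no depth.
- finish_job(): hands the job in; it is judged then, once.
The state is a dict: "clock": time; "q": joint angles; "qd": joint speeds; "joint_torque": joint torques, N m; "tool_pos": TCP position; "eef_rot": TCP orientation; "contact_force": force on the tool from outside, world axes, zero at the start; "moment": the same for the moment, N m; "opening": opening from 0.0 (shut) to 1.0 (fully open); "finger_force": force on a finger pad.
Only numpy, scipy, OpenCV 4.12 (cv2) and the standard library are available. Lean on these libraries where they do the work, as an engineer would, in place of code of your own. Each camera call takes 0.05 s, during which the arm holds its last target. There are 200 camera calls.

## Task

Load the die into the pasta press: with a fingertip on the flat landing behind its rib, press the grey die slide down hard against its sprung bed and, keeping it down, push it forward under the keeper bar and the leaf spring until it is fully home against the end stop, then let go and move clear. Never lift the slide, and leave everything else on the table where it is.

Things in the scene. Friction and masses are not known exactly. Their poses are not given: they have to be found in the camera images.
- feed: Die feed of the pasta press, fixed: an aluminium channel leading into the white press body. Origin on the table under the channel's middle; x is the slide-in direction, y left of it, z up. Channel from x = -160 to +150 mm. Guide walls 67 mm apart inside, 91 mm outside, tops 35 mm above the table. The press body, 130 mm wide, 94 mm tall, stands from x = 165 to 285 mm.
- die: Die slide, a loose grey plastic slab in the channel, about 0.35 kg, 170 mm long (its x, same direction as the feed's x), 64 wide, 16 thick, brass insert in its front half. Origin under its centre, at first 30 mm above the table: its top (46 mm) is then 5 mm too high to pass under the keeper bar. Square nose at x = +85 mm, at first 15 to 55 mm short of the bar.
- landing (a point): centre of the flat finger landing on the slide's top, where it is pressed down: at x = -55 mm, 16 mm above the slide's origin. The landing is 60 mm long (slide x = -85 to -25 mm) and as wide as the slide, with open sides and rear.
- rib (a point): middle of the rear face of the slide's cross rib, at the rib's foot (slide x = -25 mm, 16 mm above its origin). The rib is as wide as the slide, 12 mm thick and 12 mm tall above the landing, its rear face upright: a fingertip on the landing can push forward against it.
- bar (a point): middle of the underside of the steel keeper bar that spans the channel, 41 mm above the table, at x = 75 mm in the feed's frame. The bar is 12 mm long in x and its top is 57 mm above the table; its two posts, outside the channel at y = +-39.5 mm, reach 68 mm.
- stop (a point): middle of the end stop's face at x = 150 mm in the feed's frame, 38 mm above the table (its top is at 50 mm). Fully home, the slide's nose is against it: the slide's origin is then at x = +65 mm in the feed's frame.
- bed (a joint): how far the sprung steel bed (level floor of the channel) is pressed down, m: 0 at first, 0.010 bottomed. On top of the slide it takes about 5 N to start it, 8 N for 5 mm (nose level with the bar's underside), 10 N for 8 mm, 12 N to bottom it. It springs back when let go. Pushing the pressed slide forward takes about 4 to 10 N.
- leaf (a joint): lift of the steel leaf spring, rad: 40 mm wide, hinged on the keeper bar's far side (feed x = 82 mm, 46 mm high), sloping down to a lip at x = 124 mm, 34 mm high. 0 when free, about 0.16 lying on a slide that is held up against the bar. It presses and drags with 2 to 4 N and rides up over the nose by itself once that is under the bar.
- spare_die: Bystander: spare brass die disc, 52 mm across and 20 mm tall, lying on the table on the left of the feed (seen along its slide direction), origin under its centre
- brush: Bystander: flour brush, 200 mm long, about 20 mm tall, lying beside and parallel to the feed on its right, origin under its middle
- pusher: Bystander: turned wooden dough pusher standing upright on the left of the feed, 42 mm across and 88 mm tall, origin under its centre
- jar: Bystander: jar with steel lid, 80 mm across, 120 mm tall, standing on the table, origin under its centre
- bowl: Bystander: white bowl, 140 mm across, 60 mm tall, origin under its centre
- scraper_block: Bystander: flat wooden block, 110 x 80 x 18 mm, lying on the table, origin under its centre
- spoon: Bystander: wooden-handled spoon, 200 mm long, lying on the table, origin under its middle
There are look-alikes about, which are no part of the job. What is shaped like the die but black is not meant.

How it is judged:
On the way:
1. the fingers press the die slide and its bed down while its nose is not yet past the keeper bar (value of joint bed above 0.0045 m and x of die in the frame of feed below 0 m and contact force between the fingers and die above 2 N), for 0.05 s.
At the end, for the whole second after the job is handed in: The die slide is at rest and level, its nose within 4 mm of the end stop, held down under the keeper bar (its underside lower than 27.5 mm above the table, 30 mm at the start) with the leaf spring lying on it (lifted more than 0.04 rad), released (x of die in the frame of feed between 0.061 and 0.068 m and y of die in the frame of feed between -0.004 and 0.004 m and z of die in the frame of feed below 0.0275 m and angle between the x axis of die and the x axis of feed, either way round below 0.05 rad and angle between die's own z axis and vertical below 0.06 rad and value of joint leaf above 0.04 rad and linear speed of die below 0.01 m/s); the robot touches nothing.
It fails at once if the die slide is lifted or tipped up (origin more than 7 mm above its starting height, or tilted more than 0.2 rad) (z of die in the frame of feed above 0.037 m or angle between die's own z axis and vertical above 0.2 rad).
It fails at once if a thing standing or lying beside the feed (spare die, brush, pusher) is shoved or knocked over (moved more than 20 mm) (distance of any of spare_die, brush, pusher from where it was at the start of the episode above 0.02 m).
It fails at once if another thing on the table (jar, bowl, wooden block, spoon) is shoved or knocked over (moved more than 20 mm) (distance of any of jar, bowl, scraper_block, spoon from where it was at the start of the episode above 0.02 m).
It also fails if it takes over 45 s, if anything falls off the work surface, if the arm or the gripper's body presses on something with over 40 N, if the wrist force passes 120 N, or if a joint passes its speed limit or range.

## Working session

There is one attempt and no reset: what is moved stays moved. The work goes in short steps, Python scripts to look and compute and a shell command to move; the robot and the scene stay as the last step left them, time stands still between calls to the robot, and variables do not carry over. Pictures are saved under pics/ and viewed, at most 10 in all, crops included, and the job is handed in when it is done.

```bash
mkdir -p pics; cat > h.py <<'E'
from plant import *
import numpy as np, cv2
from scipy.spatial.transform import Rotation as R
def snap(n,f=None):
    s=get_state(); d=snapshot(n)
    if n=="wrist":
        T=np.eye(4);T[:3,:3]=R.from_quat(s["eef_rot"]).as_matrix();T[:3,3]=s["tool_pos"]
        C=T@np.array(d["mount"])
    else:
        C=np.eye(4);o=np.array(d["orientation"]);C[:3,:3]=o if o.shape==(3,3) else R.from_quat(o).as_matrix();C[:3,3]=d["xyz"]
    if f: cv2.imwrite("pics/"+f,d["frame"][:,:,::-1])
    return d["frame"],np.array(d["mtx"]),C
def ray(K,C,p):
    v=C[:3,:3]@np.linalg.solve(K,[p[0],p[1],1]); return C[:3,3],v/np.linalg.norm(v)
def onplane(K,C,p,z):
    o,v=ray(K,C,p); return o+v*(z-o[2])/v[2]
def tri(rs):
    A=sum(np.eye(3)-np.outer(v,v) for o,v in rs);b=sum((np.eye(3)-np.outer(v,v))@o for o,v in rs)
    return np.linalg.solve(A,b)
def proj(K,C,P):
    c=np.linalg.inv(C)@np.append(P,1);u=K@c[:3];return u[:2]/u[2]
E
python3 - <<'E'
from h import *
s=get_state();print({k:np.round(v,3) for k,v in s.items()})
for n in("scene","side","wrist"):
    f,K,C=snap(n,n+"0.png");print(n,K.round(1).tolist(),C.round(3).tolist())
E
```

```text
{'clock': np.float64(0.0), 'q': array([ 1.201,  0.69 , -0.194,  1.566,  0.157,  0.902, -0.215]), 'qd': array([-0.001, -0.001,  0.002, -0.001, -0.   , -0.002, -0.001]), 'joint_torque': array([ 1.0000e-03, -5.2757e+01, -1.2670e+00, -1.5343e+01, -5.3000e-02,
        6.0000e-03,  0.0000e+00]), 'tool_pos': array([ 0.245, -0.574,  0.204]), 'eef_rot': array([ 0.98 ,  0.201, -0.   , -0.001]), 'contact_force': array([ 0.962,  0.078, -0.056]), 'moment': array([-0.033, -0.01 ,  0.042]), 'finger_force': np.float64(0.0), 'opening': np.float64(0.994)}
scene [[413.7, 0.0, 317.9], [0.0, 413.7, 203.5], [0.0, 0.0, 1.0]] [[0.803, 0.354, -0.48, 1.004], [0.596, -0.478, 0.645, -0.722], [-0.001, -0.803, -0.595, 0.758], [0.0, 0.0, 0.0, 1.0]]
side [[384.0, 0.0, 324.4], [0.0, 384.0, 204.1], [0.0, 0.0, 1.0]] [[-0.996, -0.07, 0.063, 0.356], [-0.094, 0.758, -0.646, 0.882], [-0.003, -0.649, -0.761, 1.055], [0.0, 0.0, 0.0, 1.0]]
wrist [[291.6, 0.0, 317.4], [0.0, 291.6, 203.2], [0.0, 0.0, 1.0]] [[0.393, -0.883, -0.258, 0.311], [-0.919, -0.378, -0.108, -0.547], [-0.002, 0.279, -0.96, 0.384], [0.0, 0.0, 0.0, 1.0]]
```

View pics/scene0.png

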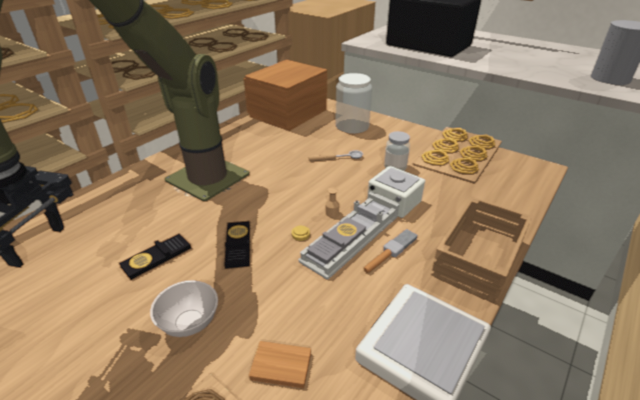

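View pics/side0.png

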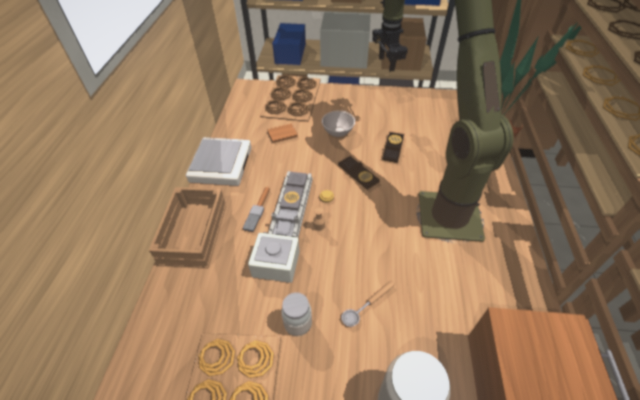

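The scene view shows three die-shaped things: black at (155,255), black at (237,243), and grey with a brass insert in the channel at (345,235). The grey one in the feed fits. The press body is at (395,188) and the rear of the channel at (320,260). I'll confirm with an enlarged crop.

```bash
python3 - <<'E'
import cv2,numpy as np
a=cv2.imread("pics/scene0.png")[160:285,290:430];b=cv2.imread("pics/side0.png")[160:285,235:335]
a=cv2.resize(a,None,fx=4,fy=4,interpolation=cv2.INTER_CUBIC)[:,:420]if 0 else cv2.resize(a,(448,400),interpolation=cv2.INTER_CUBIC)
b=cv2.resize(b,(320,400),interpolation=cv2.INTER_CUBIC)
cv2.imwrite("pics/c1.png",np.hstack([a,b]))
E
```

```text
(no output)
```

View pics/c1.png

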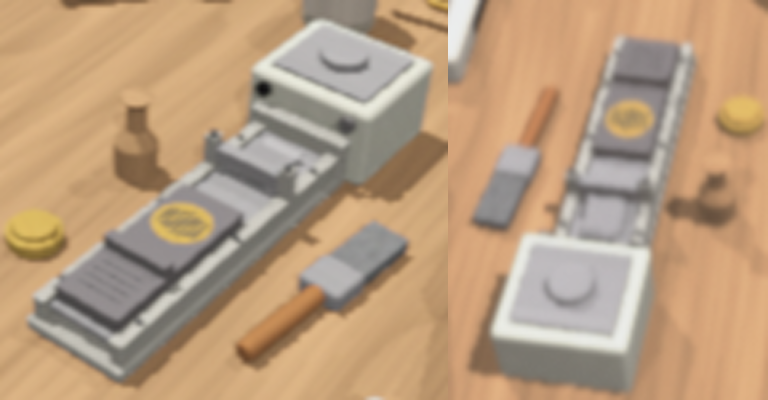

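The crop confirms the grey slide. It sits in the channel with its landing (ribbed grooves) at crop (110,285), brass at (182,222), keeper bar at (255,165) and press body at the far end. Next is a coarse pose from both views.

```bash
python3 - <<'E'
from h import *
s,s2=3.2,(448/140,400/125)
fa,Ka,Ca=snap("scene");fb,Kb,Cb=snap("side")
A=lambda u,v:(290+u/3.2,160+v/3.2)
B=lambda u,v:(235+(u-448)/3.2,160+v/3.2)
def brass(f,box):
    x0,y0,x1,y1=box;h=cv2.cvtColor(f[y0:y1,x0:x1],cv2.COLOR_RGB2HSV)
    m=cv2.inRange(h,(18,110,110),(32,255,255));n,l,st,c=cv2.connectedComponentsWithStats(m)
    i=1+np.argmax(st[1:,4]);return c[i]+[x0,y0],st[i,4]
pa,na=brass(fa,(330,215,365,245));pb,nb=brass(fb,(280,188,302,208));print(pa,na,pb,nb)
T=lambda a,b:tri([ray(Ka,Ca,a),ray(Kb,Cb,b)])
print("brass",T(pa,pb).round(4))
P={"press FL":((253,73),(652,240)),"press FR":((367,125),(525,235)),"press knob":((345,52),(571,275)),
"landing rear":((87,305),(650,42)),"chan rear L":((38,300),(692,44)),"chan rear R":((128,355),(615,40)),"postL":((212,132),(655,178)),"postR":((294,172),(572,172)),"spare":((35,228),(741,110)),"pusher":((136,97),(720,168))}
for k,(a,b) in P.items(): print(k,T(A(*a),B(*b)).round(3))
E
```

```text
[346.30882353 229.27941176] 136 [291.29487179 196.71794872] 78
brass [0.5591 0.0022 0.0457]
press FL [0.51  0.188 0.077]
press FR [0.633 0.187 0.07 ]
press knob [0.575 0.246 0.094]
landing rear [ 0.553 -0.12   0.041]
chan rear L [ 0.508 -0.13   0.03 ]
chan rear R [ 0.599 -0.133  0.026]
postL [0.52  0.102 0.065]
postR [0.607 0.098 0.061]
spare [ 0.441 -0.047  0.014]
pusher [0.45  0.091 0.078]
```

```bash
python3 -m jog '[[[0.038,-0.024,0,0,0,0],[0.038,-0.024,0,0,0,0],[0.038,-0.024,0,0,0,0],[0.038,-0.024,0,0,0,0],[0.038,-0.024,0,0,0,0],[0.038,-0.024,0,0,0,0],[0.038,-0.024,0,0,0,0],[0.038,-0.024,0,0,0,0],[0.038,-0.024,0,0,0,0],[0.038,-0.024,0,0,0,0],[0.038,-0.024,0,0,0,0],[0.038,-0.024,0,0,0,0]]]' 0 10
python3 -m jog '[[[0,0,0,0,0,-0.158],[0,0,0,0,0,-0.158],[0,0,0,0,0,-0.158],[0,0,0,0,0,-0.158],[0,0,0,0,0,-0.158],[0,0,0,0,0,-0.158],[0,0,0,0,0,-0.158],[0,0,0,0,0,0],[0,0,0,0,0,0]]]'
python3 - <<'E'
from h import *
s=get_state();print({k:np.round(s[k],4).tolist() for k in("clock","tool_pos","eef_rot","contact_force","opening","q")})
f,K,C=snap("wrist","w1.png")
E
```

```text
clock: 1.75
tool_pos: [0.5525, -0.1295, 0.2044]
eef_rot: [0.98, 0.201, 0.0, 0.0]
contact_force: [0.8, 0.3, 0.5]
opening: 0.008
finger_force: 0.0
clock: 2.88
tool_pos: [0.5517, -0.1308, 0.2044]
eef_rot: [0.729, 0.684, -0.0, -0.0]
contact_force: [0.2, 0.5, 0.2]
opening: 0.007
finger_force: 0.0
{'clock': 2.875, 'tool_pos': [0.5517, -0.1308, 0.2044], 'eef_rot': [0.7293, 0.6842, -0.0001, -0.0], 'contact_force': [0.2058, 0.5226, 0.1956], 'opening': 0.0069, 'q': [0.4257, 0.6396, -0.4629, 1.7357, 0.3621, 0.8521, -0.2634]}
```

View pics/w1.png

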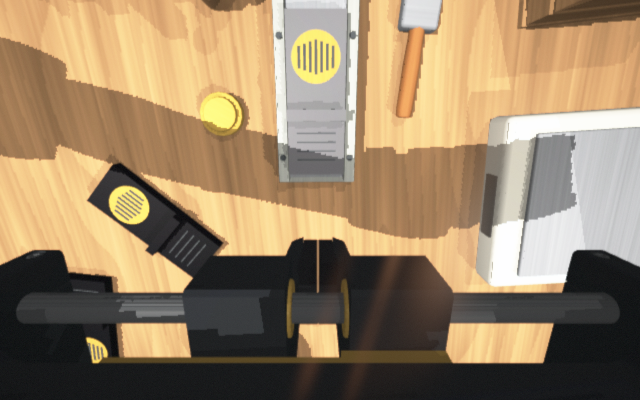

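The wrist view shows the channel almost aligned with the picture's vertical. Brass is at (316,57), the rib at rows ~108-122, the landing at rows ~122-162, and the channel rear at row 182. Next I'll extract the edges.

```bash
python3 - <<'E'
from h import *
f,K,C=snap("wrist");g=cv2.cvtColor(f,cv2.COLOR_RGB2GRAY).astype(int)
print("col293-297 rows95-190",[(r,int(g[r,291:296].mean())) for r in range(98,188)])
for r in(20,60,90,130,150): print(r,[(c,int(g[r-1:r+2,c].mean())) for c in list(range(268,294))+list(range(338,362))])
h=cv2.cvtColor(f,cv2.COLOR_RGB2HSV);m=cv2.inRange(h,(18,110,110),(32,255,255))[20:95,285:350]
c=cv2.minEnclosingCircle(np.argwhere(m)[:,::-1].astype(np.float32));p=np.array(c[0])+[285,20];print(p,c[1],onplane(K,C,p,.046))
for v in(108,115,122,161): print(v,[onplane(K,C,(317,v),z).round(4)[:2] for z in(.046,.058)])
E
```

```text
col293-297 rows95-190 [(98, 188), (99, 188), (100, 188), (101, 188), (102, 182), (103, 171), (104, 169), (105, 169), (106, 170), (107, 169), (108, 169), (109, 176), (110, 187), (111, 188), (112, 188), (113, 188), (114, 188), (115, 188), (116, 188), (117, 188), (118, 188), (119, 188), (120, 186), (121, 181), (122, 174), (123, 174), (124, 174), (125, 174), (126, 177), (127, 184), (128, 185), (129, 187), (130, 187), (131, 187), (132, 187), (133, 186), (134, 187), (135, 187), (136, 187), (137, 187), (138, 186), (139, 186), (140, 186), (141, 186), (142, 185), (143, 186), (144, 185), (145, 186), (146, 184), (147, 164), (148, 116), (149, 106), (150, 106), (151, 106), (152, 106), (153, 105), (154, 106), (155, 105), (156, 105), (157, 106), (158, 105), (159, 105), (160, 105), (161, 105), (162, 104), (163, 105), (164, 105), (165, 104), (166, 104), (167, 104), (168, 105), (169, 104), (170, 104), (171, 105), (172, 105), (173, 107), (174, 113), (175, 120), (176, 125), (177, 132), (178, 137), (179, 139), (180, 137), (181, 128), (182, 110), (183, 106), (184, 106), (185, 106), (186, 106), (187, 110)]
[... 2638 characters left out ...]
(286, 120), (287, 113), (288, 97), (289, 104), (290, 105), (291, 106), (292, 106), (293, 106), (338, 179), (339, 179), (340, 179), (341, 179), (342, 179), (343, 172), (344, 129), (345, 163), (346, 188), (347, 246), (348, 249), (349, 250), (350, 248), (351, 248), (352, 249), (353, 247), (354, 203), (355, 136), (356, 131), (357, 133), (358, 133), (359, 130), (360, 128), (361, 126)]
[315.5         56.09615326] 26.481399536132812 [0.55713584 0.00313191 0.046     ]
108 [array([ 0.5554, -0.0489]), array([ 0.5554, -0.0493])]
115 [array([ 0.555 , -0.0563]), array([ 0.555 , -0.0565])]
122 [array([ 0.5545, -0.0638]), array([ 0.5545, -0.0637])]
161 [array([ 0.5517, -0.1073]), array([ 0.5519, -0.1057])]
```

```bash
python3 - <<'E'
import cv2
a=cv2.imread("pics/w1.png")[0:190,260:370];cv2.imwrite("pics/c2.png",cv2.resize(a,None,fx=3.1,fy=3.1,interpolation=cv2.INTER_NEAREST))
E
```

```text
(no output)
```

View pics/c2.png

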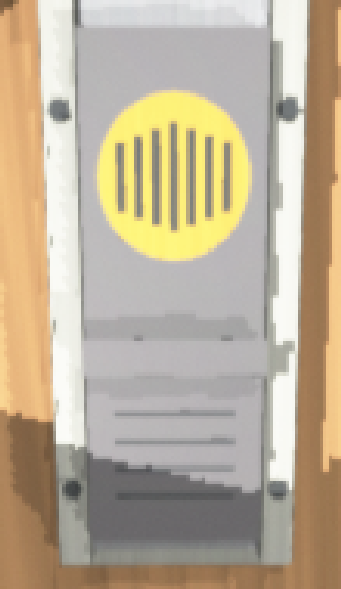

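```bash
python3 - <<'E'
from h import *
f,K,C=snap("wrist")
P=lambda u,v,z:onplane(K,C,(u,v),z)[:2]
for z,rows in((.046,[(20,284.3,346.8),(60,285.3,346),(90,286.2,345.3),(130,287.3,344.3),(150,287.9,343.7)]),(.035,[(20,272.7,358.5),(60,274.5,357),(90,275.6,356),(130,278,354.8),(150,278,354)])):
    m=[]
    for v,a,b in rows:
        l,r=P(a,v,z),P(b,v,z);m.append((l+r)/2);print(z,v,((l+r)/2).round(4),np.linalg.norm(l-r).round(4))
    m=np.array(m);k=np.polyfit(m[:,1],m[:,0],1);print("x=",k, "yaw",np.pi/2-np.arctan(k[0]))
print("nose",P(316,9,.046),"rear",P(316,174,.046),"rib top rear",P(316,121,.058),"chan rear",P(316,182,.035))
s=get_state();print("tool yaw",R.from_quat(s["eef_rot"]).as_matrix()[:,0])
E
```

```text
0.046 20 [0.5593 0.0366] 0.0639
0.046 60 [ 0.557  -0.0006] 0.0642
0.046 90 [ 0.5552 -0.0303] 0.0642
0.046 130 [ 0.5526 -0.0724] 0.0643
0.046 150 [ 0.5512 -0.0946] 0.0641
x= [0.06201494 0.55705715] yaw 1.50886070205012
0.035 20 [0.5595 0.0397] 0.0906
0.035 60 [0.5572 0.0013] 0.0902
0.035 90 [ 0.5553 -0.0293] 0.0902
0.035 130 [ 0.5532 -0.0728] 0.0894
0.035 150 [ 0.5513 -0.0958] 0.0901
x= [0.05894206 0.55712294] yaw 1.5119223835923152
nose [0.56039146 0.04637895] rear [ 0.54961004 -0.12248052] rib top rear [ 0.55350064 -0.06255226] chan rear [ 0.54879077 -0.13438923]
tool yaw [ 6.20567632e-02  9.98072584e-01 -2.73491072e-04]
```

The measurements check out: width 64 mm, length 169 mm, channel width 90 mm, and the tool is already aligned to the feed. The die origin is at about feed x = -64 mm, so it has about 128 mm to travel. I'll descend behind the rib.

```bash
python3 -m jog '[[[0.028,-0.0013,0,0,0,0],[0.028,-0.0013,0.01,0,0,0],[0,0,0.035,0,0,0],[0,0,0.035,0,0,0],[0,0,0.035,0,0,0],[0,0,0.025,0,0,0],[0,0,0.008,0,0,0],[0,0,0,0,0,0]]]'
python3 -m jog '[[[0,0,0.004,0,0,0],[0,0,0.004,0,0,0],[0,0,0,0,0,0]]]'
python3 -m jog '[[[0,0,0.004,0,0,0],[0,0,0,0,0,0]]]'
```

```text
clock: 4.03
tool_pos: [0.5528, -0.0746, 0.0565]
eef_rot: [0.728, 0.685, -0.0, 0.0]
contact_force: [0.1, 0.3, -0.8]
opening: 0.009
finger_force: 0.0
clock: 4.4
tool_pos: [0.5526, -0.0748, 0.0485]
eef_rot: [0.728, 0.685, 0.0, 0.0]
contact_force: [-0.2, -0.3, -0.9]
opening: 0.008
finger_force: 0.0
clock: 4.65
tool_pos: [0.5524, -0.0747, 0.0442]
eef_rot: [0.728, 0.685, -0.0, -0.0]
contact_force: [0.7, 0.0, -0.0]
opening: 0.008
finger_force: 0.0
```

```bash
python3 -m jog '[[[0,0,0.002,0,0,0],[0,0,0.002,0,0,0],[0,0,0,0,0,0]]]'
python3 -m jog '[[[0,0,0.002,0,0,0],[0,0,0.002,0,0,0],[0,0,0,0,0,0]]]'
```

```text
clock: 5.03
tool_pos: [0.5524, -0.0747, 0.0402]
eef_rot: [0.728, 0.685, -0.0, -0.0]
contact_force: [0.2, -0.2, -0.4]
opening: 0.003
finger_force: 0.0
clock: 5.4
tool_pos: [0.5524, -0.0747, 0.0362]
eef_rot: [0.728, 0.685, -0.0, -0.0]
contact_force: [0.5, -0.0, -0.3]
opening: 0.004
finger_force: 0.0
```

No contact at 36 mm, which is 10 mm lower than expected, so I'll look before going further.

```bash
python3 - <<'E'
from h import *
w,K,C=snap("wrist");s,Ks,Cs=snap("scene");b,Kb,Cb=snap("side")
tp=get_state()["tool_pos"];print(proj(K,C,tp),proj(Ks,Cs,tp),proj(Kb,Cb,tp))
a=cv2.resize(s[160:285,280:420],(420,375),interpolation=cv2.INTER_CUBIC);c=cv2.resize(b[150:275,240:360],(360,375),interpolation=cv2.INTER_CUBIC)
cv2.imwrite("pics/c3.png",np.hstack([a,c])[:,:,::-1]);cv2.imwrite("pics/w3.png",w[:,:,::-1])
E
```

```text
[319.00632622 230.08790026] [327.49216371 246.59068629] [296.32983562 182.86410274]
```

View pics/c3.png

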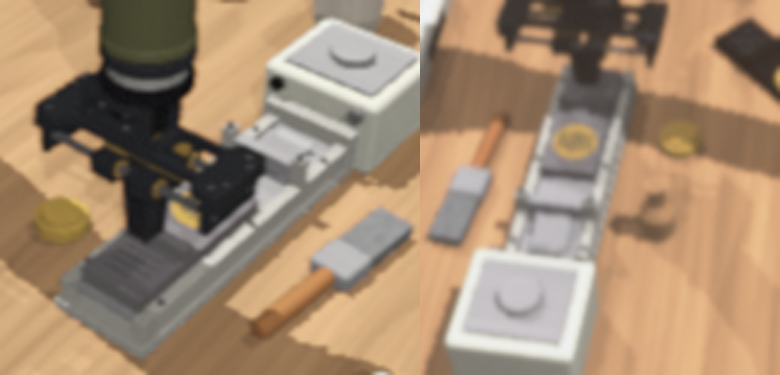

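View pics/w3.png

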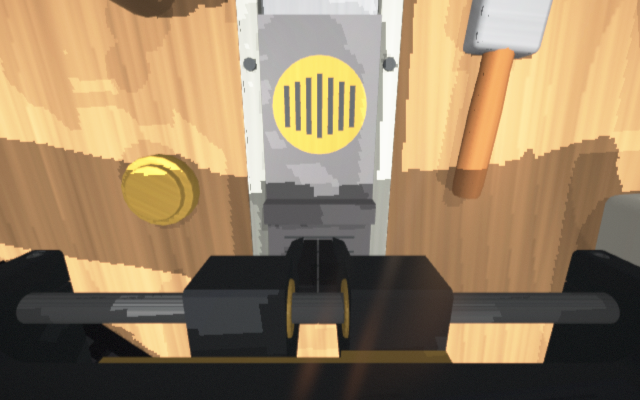

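The fingers are over the landing just behind the rib. Their visible end in the scene crop is at (145,240), i.e. image (328,240), above the projected TCP at (327,247). So the tip looks higher than reported. I'll quantify that from two views.

```bash
python3 - <<'E'
from h import *
w,K,C=snap("wrist");s,Ks,Cs=snap("scene")
st=get_state();tp=np.array(st["tool_pos"]);Rm=R.from_quat(st["eef_rot"]).as_matrix()
for x in(-.009,0,.009):
  for z in(0,-.005,-.01,-.015,-.02): 
    P=tp+Rm@[x,0,z];print(x,z,proj(K,C,P).round(1),proj(Ks,Cs,P).round(1))
for zz in (.046,.058): print("rib row",[onplane(K,C,(319,v),zz).round(4)for v in(199,222)])
print("brass",onplane(K,C,(320,104),.046))
g=cv2.cvtColor(s,cv2.COLOR_RGB2GRAY)
for r in range(225,256): print(r,g[r,316:342].tolist())
E
```

```text
-0.009 0 [318.8 242.5] [325.3 248.4]
-0.009 -0.005 [318.8 245.7] [325.3 247. ]
-0.009 -0.01 [318.9 249. ] [325.3 245.5]
-0.009 -0.015 [318.9 252.4] [325.3 244. ]
-0.009 -0.02 [318.9 256.1] [325.4 242.6]
0 0 [318.8 230. ] [327.5 246.6]
0 -0.005 [318.9 232.8] [327.5 245.1]
0 -0.01 [318.9 235.8] [327.6 243.7]
0 -0.015 [318.9 239. ] [327.6 242.2]
0 -0.02 [319.  242.3] [327.6 240.7]
0.009 0 [318.8 217.1] [329.7 244.8]
0.009 -0.005 [318.9 219.6] [329.7 243.3]
0.009 -0.01 [318.9 222.3] [329.8 241.9]
0.009 -0.015 [318.9 225.2] [329.8 240.4]
0.009 -0.02 [319.  228.2] [329.8 238.9]
rib row [array([ 0.5541, -0.0509,  0.046 ]), array([ 0.5533, -0.0657,  0.046 ])]
rib row [array([ 0.5543, -0.0476,  0.058 ]), array([ 0.5535, -0.0613,  0.058 ])]
brass [0.55792165 0.00363169 0.046     ]
225 [164, 167, 168, 163, 135, 80, 35, 26, 26, 29, 30, 31, 33, 34, 45, 65, 68, 56, 50, 57, 68, 70, 71, 79, 96, 113]
226 [168, 168, 167, 161, 134, 86, 42, 25, 25, 25, 27, 29, 30, 31, 34, 42, 44, 36, 33, 49, 77, 89, 85, 76, 74, 76]
227 [174, 171, 164, 156, 133, 89, 44, 27, 25, 24, 23, 24, 26, 29, 28, 31, 32, 28, 31, 64,
[... 2546 characters left out ...]
, 94, 95, 93, 91, 86, 81, 79]
250 [82, 80, 79, 76, 76, 78, 80, 82, 83, 83, 87, 89, 91, 92, 92, 91, 91, 92, 94, 95, 94, 90, 85, 80, 79, 88]
251 [81, 83, 81, 80, 78, 76, 78, 84, 90, 91, 91, 86, 85, 89, 93, 93, 94, 94, 95, 94, 89, 83, 78, 79, 91, 112]
252 [82, 82, 83, 82, 81, 79, 80, 83, 86, 90, 93, 92, 88, 88, 90, 95, 95, 95, 94, 90, 84, 79, 80, 95, 116, 133]
253 [82, 81, 82, 82, 82, 82, 82, 85, 85, 86, 89, 92, 93, 93, 94, 94, 94, 93, 90, 84, 79, 81, 97, 124, 139, 143]
254 [81, 81, 82, 84, 85, 84, 83, 82, 85, 86, 87, 89, 93, 94, 95, 94, 91, 86, 83, 80, 84, 100, 123, 139, 144, 144]
255 [78, 80, 82, 86, 90, 88, 84, 82, 82, 84, 84, 87, 92, 94, 94, 91, 86, 80, 78, 85, 103, 125, 138, 143, 143, 142]
```

The visible tip is about 15–20 mm above the reported TCP, so contact will come later than the nominal height suggests. The body will also ride lower, near the 88 mm pusher, whose near edge is about 91 mm left of the axis against the body half-width of 93.5 mm. I'll shift 10 mm to the right and feel downward in small steps.

```bash
python3 -m jog '[[[0,0.005,0,0,0,0],[0,0.005,0,0,0,0],[0,0,0.002,0,0,0],[0,0,0.002,0,0,0],[0,0,0,0,0,0]]]'
python3 -m jog '[[[0,0,0.002,0,0,0],[0,0,0.002,0,0,0],[0,0,0,0,0,0]]]'
python3 -m jog '[[[0,0,0.002,0,0,0],[0,0,0,0,0,0]]]'
```

```text
clock: 6.28
tool_pos: [0.5621, -0.0753, 0.0321]
eef_rot: [0.728, 0.685, -0.0, -0.0]
contact_force: [0.4, 0.3, -0.3]
opening: 0.01
finger_force: 0.0
clock: 6.65
tool_pos: [0.5624, -0.0753, 0.0282]
eef_rot: [0.728, 0.685, -0.0, -0.0]
contact_force: [0.1, -0.0, 0.1]
opening: 0.007
finger_force: 0.0
clock: 6.9
tool_pos: [0.5625, -0.0753, 0.0263]
eef_rot: [0.728, 0.685, -0.0, -0.0]
contact_force: [-0.1, 0.6, -0.3]
opening: 0.001
finger_force: 0.0
```

```bash
python3 -m jog '[[[0,0,0.002,0,0,0],[0,0,0,0,0,0]]]'
python3 -m jog '[[[0,0,0.002,0,0,0],[0,0,0,0,0,0]]]'
python3 -m jog '[[[0,0,0.002,0,0,0],[0,0,0,0,0,0]]]'
python3 - <<'E'
from h import *
w,K,C=snap("wrist");s,Ks,Cs=snap("scene");b,Kb,Cb=snap("side")
tp=get_state()["tool_pos"];print(proj(K,C,tp),proj(Ks,Cs,tp))
a=cv2.resize(s[190:265,295:375],(480,450),interpolation=cv2.INTER_CUBIC)
c=cv2.resize(w[150:300,260:370],(320,450),interpolation=cv2.INTER_CUBIC)
cv2.imwrite("pics/c4.png",np.hstack([a,c])[:,:,::-1])
E
```

```text
clock: 7.15
tool_pos: [0.5625, -0.0753, 0.0243]
eef_rot: [0.728, 0.685, -0.0, -0.0]
contact_force: [-0.0, -0.6, -0.1]
opening: 0.007
finger_force: 0.0
clock: 7.4
tool_pos: [0.5625, -0.0753, 0.0223]
eef_rot: [0.728, 0.685, -0.0, -0.0]
contact_force: [0.1, -0.3, -0.0]
opening: 0.007
finger_force: 0.0
clock: 7.65
tool_pos: [0.5624, -0.0753, 0.0203]
eef_rot: [0.728, 0.685, -0.0, -0.0]
contact_force: [-0.4, -0.2, -0.6]
opening: 0.004
finger_force: 0.0
[319.00480944 230.03020707] [330.42980582 252.87201507]
```

View pics/c4.png

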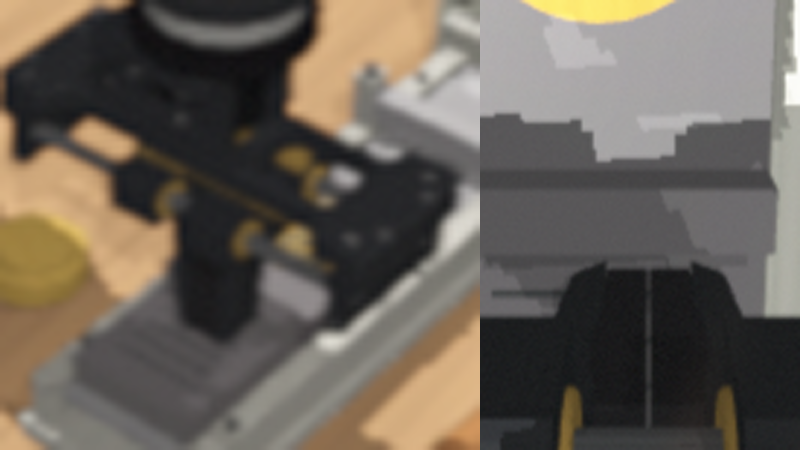

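```bash
python3 - <<'E'
from h import *
w,K,C=snap("wrist");s,Ks,Cs=snap("scene")
st=get_state();tp=np.array(st["tool_pos"]);Rm=R.from_quat(st["eef_rot"]).as_matrix()
for z in(.02,.03,.036,.04,.046,.05): print(z,Rm.T@(onplane(Ks,Cs,(333,246.7),z)-tp))
# wrist: tip front edge row 238, cols 302..337
for zt in(0,-.005,-.01,-.015,-.02,-.025):
    z=tp[2]-zt; print(zt,[(Rm.T@(onplane(K,C,(u,238.5),z)-tp)).round(4)[:2] for u in(302,335)])
print(Rm.T@(C[:3,3]-tp))
E
```

```text
0.02 [ 0.02304202 -0.0098097   0.00044001]
0.03 [ 0.01435587 -0.00318008 -0.00955902]
0.036 [ 0.00914418  0.00079769 -0.01555844]
0.04 [ 0.00566972  0.00344954 -0.01955805]
0.046 [ 0.00045803  0.00742731 -0.02555747]
0.05 [-0.00301643  0.01007915 -0.02955708]
0 [array([-0.0061, -0.0112]), array([-0.0061,  0.0108])]
-0.005 [array([-0.0039, -0.0109]), array([-0.0039,  0.0105])]
-0.01 [array([-0.0018, -0.0106]), array([-0.0018,  0.0102])]
-0.015 [array([ 0.0003, -0.0103]), array([0.0003, 0.0099])]
-0.02 [array([ 0.0024, -0.01  ]), array([0.0025, 0.0095])]
-0.025 [array([ 0.0046, -0.0097]), array([0.0046, 0.0092])]
[ 0.07076524 -0.00078266 -0.18021108]
```

```bash
python3 - <<'E'
from h import *
s,Ks,Cs=snap("scene")
tp=np.array([.2455,-.5745,.204]);Rm=R.from_quat([.98,.201,0,0]).as_matrix()
for y in(-.053,-.044,.044,.053):
  for z in(0,-.02,-.036): print(y,z,[proj(Ks,Cs,tp+Rm@[x,y,z]).round(0).tolist() for x in(-.009,.009)])
im=cv2.imread("pics/scene0.png",0)
for r in range(200,275,3): print(r,''.join('#' if v<60 else '.' for v in im[r,0:80]))
E
```

```text
-0.053 0 [[61.0, 241.0], [69.0, 242.0]]
-0.053 -0.02 [[57.0, 233.0], [65.0, 234.0]]
-0.053 -0.036 [[54.0, 227.0], [62.0, 228.0]]
-0.044 0 [[58.0, 243.0], [65.0, 245.0]]
-0.044 -0.02 [[54.0, 236.0], [62.0, 237.0]]
-0.044 -0.036 [[51.0, 230.0], [59.0, 231.0]]
0.044 0 [[23.0, 275.0], [31.0, 277.0]]
0.044 -0.02 [[18.0, 267.0], [27.0, 269.0]]
0.044 -0.036 [[14.0, 261.0], [23.0, 262.0]]
0.053 0 [[19.0, 279.0], [27.0, 280.0]]
0.053 -0.02 [[14.0, 271.0], [23.0, 272.0]]
0.053 -0.036 [[10.0, 264.0], [19.0, 266.0]]
200 ###################################.....########.....#....######................
203 ###############################...........###....########.......................
206 ############################.................############.......................
209 #########################................##..############.......................
212 ....#################........................##############.....................
215 ....#############................##...........##############....................
218 #############...................................#############...............
[... 834 characters left out ...]
....................
251 ###############.................................................................
254 #################...............................................................
257 ...################.............................................................
260 .....################...........................................................
263 ........###############.........................................................
266 ................#####...........................................................
269 ................................................................................
272 ................................................................................
```

The initial picture shows the same thing: the real fingertips end about 36 mm short of the reported TCP, open or closed. That means contact at reported z ≈ 0.010 and bottomed at ≈ 0.000. Next I'll measure how low the gripper body hangs, to check clearance to the posts and the pusher.

```bash
python3 - <<'E'
from h import *
w,K,C=snap("wrist");s,Ks,Cs=snap("scene")
st=get_state();tp=np.array(st["tool_pos"]);Rm=R.from_quat(st["eef_rot"]).as_matrix()
for n,p in(("capR bottom",(350.5,244.5)),("capR bottom front",(366,229)),("capL bottom",(299,215))):
  for h in(.05,.06,.07,.08,.09,.1,.11,.12): print(n,h,(Rm.T@(onplane(Ks,Cs,p,h)-tp)).round(3))
g=cv2.cvtColor(s,cv2.COLOR_RGB2GRAY)
for r in range(205,256,1): print(r,''.join('#' if v<55 else '.' for v in g[r,290:385]))
# pusher top in two views, by eye pixels refined before: left edge distance
E
```

```text
capR bottom 0.05 [ 0.032  0.039 -0.03 ]
capR bottom 0.06 [ 0.023  0.045 -0.04 ]
capR bottom 0.07 [ 0.014  0.051 -0.05 ]
capR bottom 0.08 [ 0.004  0.058 -0.06 ]
capR bottom 0.09 [-0.005  0.064 -0.07 ]
capR bottom 0.1 [-0.014  0.07  -0.08 ]
capR bottom 0.11 [-0.023  0.076 -0.09 ]
capR bottom 0.12 [-0.032  0.083 -0.1  ]
capR bottom front 0.05 [ 0.108  0.034 -0.03 ]
capR bottom front 0.06 [ 0.097  0.04  -0.04 ]
capR bottom front 0.07 [ 0.087  0.047 -0.05 ]
capR bottom front 0.08 [ 0.077  0.053 -0.06 ]
capR bottom front 0.09 [ 0.067  0.059 -0.07 ]
capR bottom front 0.1 [ 0.056  0.066 -0.08 ]
capR bottom front 0.11 [ 0.046  0.072 -0.09 ]
capR bottom front 0.12 [ 0.036  0.078 -0.1  ]
capL bottom 0.05 [ 0.038 -0.143 -0.03 ]
capL bottom 0.06 [ 0.028 -0.134 -0.04 ]
capL bottom 0.07 [ 0.019 -0.125 -0.05 ]
capL bottom 0.08 [ 0.01  -0.116 -0.06 ]
capL bottom 0.09 [ 0.001 -0.107 -0.07 ]
capL bottom 0.1 [-0.009 -0.099 -0.08 ]
capL bottom 0.11 [-0.018 -0.09  -0.09 ]
capL bottom 0.12 [-0.027 -0.081 -0.1  ]
205 ......###############################################......................................
[... 4304 characters left out ...]

249 ...............................................................................................
250 ...............................................................................................
251 ...............................................................................................
252 ...............................................................................................
253 ...............................................................................................
254 ...............................................................................................
255 ...............................................................................................
```

Body bottom is about 100 mm above the reported TCP, so the whole hand is shifted by 36 mm and the stated clearances hold (body at 100 mm when pressed). I'll keep feeling downward.

```bash
python3 -m jog '[[[0,-0.005,0.004,0,0,0],[0,-0.004,0.003,0,0,0],[0,0,0,0,0,0]]]'
python3 -m jog '[[[0,0,0.002,0,0,0],[0,0,0,0,0,0]]]'
python3 -m jog '[[[0,0,0.002,0,0,0],[0,0,0,0,0,0]]]'
python3 -m jog '[[[0,0,0.002,0,0,0],[0,0,0,0,0,0]]]'
```

```text
clock: 8.43
tool_pos: [0.5527, -0.0747, 0.013]
eef_rot: [0.728, 0.685, -0.001, -0.0]
contact_force: [-0.4, 0.1, 0.5]
opening: 0.005
finger_force: 0.0
clock: 8.68
tool_pos: [0.5536, -0.0747, 0.0117]
eef_rot: [0.728, 0.685, -0.0, 0.0]
contact_force: [-1.9, -0.1, 4.8]
opening: 0.011
finger_force: 2.2
clock: 8.93
tool_pos: [0.5537, -0.0747, 0.0098]
eef_rot: [0.728, 0.685, 0.0, 0.0]
contact_force: [-2.1, -0.1, 5.4]
opening: 0.006
finger_force: 2.9
clock: 9.18
tool_pos: [0.5536, -0.0747, 0.0079]
eef_rot: [0.728, 0.685, 0.0, 0.0]
contact_force: [-1.7, 0.6, 6.9]
opening: 0.007
finger_force: 3.5
```

```bash
python3 -m jog '[[[0,0,0.002,0,0,0],[0,0,0.002,0,0,0],[0,0,0,0,0,0]]]'
python3 -m jog '[[[0,0,0.002,0,0,0],[0,0,0.0015,0,0,0],[0,0,0,0,0,0]]]'
```

```text
clock: 9.55
tool_pos: [0.5536, -0.0747, 0.0042]
eef_rot: [0.728, 0.685, 0.0, 0.0]
contact_force: [-2.2, -0.7, 10.9]
opening: 0.006
finger_force: 4.8
clock: 9.93
tool_pos: [0.5537, -0.0748, 0.002]
eef_rot: [0.728, 0.685, 0.0, 0.001]
contact_force: [-4.6, 0.5, 20.6]
opening: 0.004
finger_force: 10.0
```

```bash
python3 -m jog '[[[0.006,0,0,0,0,0],[0.006,0,0,0,0,0],[0.006,0,0,0,0,0],[0.006,0,0,0,0,0],[0.006,0,0,0,0,0],[0,0,0,0,0,0]]]'
python3 -m jog '[[[0.006,0,0,0,0,0],[0.006,0,0,0,0,0],[0.006,0,0,0,0,0],[0.006,0,0,0,0,0],[0,0,0,0,0,0]]]'
```

```text
clock: 10.68
tool_pos: [0.5567, -0.0502, 0.002]
eef_rot: [0.73, 0.684, -0.002, 0.004]
contact_force: [-1.8, -8.7, 18.8]
opening: 0.007
finger_force: 9.2
clock: 11.3
tool_pos: [0.5581, -0.0266, 0.0021]
eef_rot: [0.73, 0.684, -0.002, 0.004]
contact_force: [-2.7, -8.2, 19.0]
opening: 0.007
finger_force: 9.6
```

```bash
python3 -m jog '[[[0.005,0,0,0,0,0],[0.005,0,0,0,0,0],[0.005,0,0,0,0,0],[0.005,0,0,0,0,0],[0,0,0,0,0,0]]]'
python3 -m jog '[[[0.006,0,0,0,0,0],[0.006,0,0,0,0,0],[0.006,0,0,0,0,0],[0.006,0,0,0,0,0],[0,0,0,0,0,0]]]'
```

```text
clock: 11.92
tool_pos: [0.5593, -0.007, 0.0021]
eef_rot: [0.73, 0.684, -0.002, 0.004]
contact_force: [-2.5, -9.0, 19.3]
opening: 0.007
finger_force: 9.9
clock: 12.55
tool_pos: [0.5608, 0.0171, 0.0021]
eef_rot: [0.73, 0.684, -0.002, 0.004]
contact_force: [-2.3, -8.7, 19.8]
opening: 0.008
finger_force: 10.1
```

```bash
python3 -m jog '[[[0.006,0,0,0,0,0],[0.006,0,0,0,0,0],[0.006,0,0,0,0,0],[0.006,0,0,0,0,0],[0,0,0,0,0,0]]]'
python3 -m jog '[[[0.004,0,0,0,0,0],[0.004,0,0,0,0,0],[0.003,0,0,0,0,0],[0,0,0,0,0,0]]]'
python3 -m jog '[[[0.003,0,0,0,0,0],[0.003,0,0,0,0,0],[0,0,0,0,0,0]]]'
```

```text
clock: 13.18
tool_pos: [0.5621, 0.0393, 0.0021]
eef_rot: [0.73, 0.683, -0.003, 0.004]
contact_force: [-0.8, -11.7, 21.5]
opening: 0.004
finger_force: 10.4
clock: 13.68
tool_pos: [0.5627, 0.0495, 0.0021]
eef_rot: [0.73, 0.683, -0.004, 0.005]
contact_force: [-2.6, -12.2, 21.2]
opening: 0.008
finger_force: 10.6
clock: 14.05
tool_pos: [0.5632, 0.0552, 0.0021]
eef_rot: [0.73, 0.683, -0.004, 0.005]
contact_force: [-0.9, -13.4, 21.0]
opening: 0.007
finger_force: 10.5
```

```bash
python3 -m jog '[[[0.003,0,0,0,0,0],[0,0,0,0,0,0]]]'
python3 -m jog '[[[0.003,0,0,0,0,0],[0,0,0,0,0,0]]]'
python3 -m jog '[[[0.003,0,0,0,0,0],[0,0,0,0,0,0]]]'
```

```text
clock: 14.3
tool_pos: [0.5632, 0.0554, 0.0021]
eef_rot: [0.731, 0.682, -0.005, 0.006]
contact_force: [-1.0, -17.9, 23.0]
opening: 0.006
finger_force: 13.3
clock: 14.55
tool_pos: [0.5632, 0.0553, 0.0021]
eef_rot: [0.732, 0.682, -0.007, 0.007]
contact_force: [-1.0, -22.3, 23.2]
opening: 0.007
finger_force: 15.2
clock: 14.8
tool_pos: [0.5631, 0.0553, 0.0021]
eef_rot: [0.732, 0.681, -0.009, 0.008]
contact_force: [-1.0, -25.8, 24.2]
opening: 0.006
finger_force: 17.5
```

It has stalled at y = 0.0553 (0.056 predicted), so it's home. I'll relax the forward load while it is still pressed, then lift straight up.

```bash
python3 -m jog '[[[-0.004,0,0,0,0,0],[-0.004,0,0,0,0,0],[-0.004,0,0,0,0,0],[0,0,0,0,0,0]]]'
python3 -m jog '[[[0,0,-0.003,0,0,0],[0,0,-0.003,0,0,0],[0,0,-0.003,0,0,0],[0,0,0,0,0,0]]]'
```

```text
clock: 15.3
tool_pos: [0.5633, 0.0556, 0.0021]
eef_rot: [0.73, 0.684, -0.001, 0.003]
contact_force: [-1.5, -8.3, 19.5]
opening: 0.003
finger_force: 9.8
clock: 15.8
tool_pos: [0.5621, 0.0558, 0.0088]
eef_rot: [0.73, 0.684, -0.002, 0.002]
contact_force: [0.7, -7.6, 1.6]
opening: 0.003
finger_force: 3.8
```

```bash
python3 -m jog '[[[-0.003,0,-0.001,0,0,0],[-0.003,0,-0.001,0,0,0],[-0.003,0,-0.002,0,0,0],[0,0,0,0,0,0]]]'
python3 -m jog '[[[-0.003,0,-0.01,0,0,0],[-0.004,0,-0.02,0,0,0],[-0.01,0,-0.04,0,0,0],[-0.04,0,-0.04,0,0,0],[-0.04,0,-0.03,0,0,0],[-0.02,0,0,0,0,0],[0,0,0,0,0,0],[0,0,0,0,0,0]]]'
python3 - <<'E'
from h import *
w,K,C=snap("wrist","w5.png");s,Ks,Cs=snap("scene")
a=cv2.resize(s[150:260,300:430],(400,338),interpolation=cv2.INTER_CUBIC)
c=cv2.resize(w[0:240,240:400],(240,338)) if 0 else cv2.resize(w[0:200,230:410],(304,338))
cv2.imwrite("pics/c5.png",np.hstack([a,c])[:,:,::-1])
E
```

```text
clock: 16.3
tool_pos: [0.5615, 0.0523, 0.0131]
eef_rot: [0.728, 0.685, 0.0, -0.0]
contact_force: [-0.4, 0.1, 0.1]
opening: 0.005
finger_force: 0.0
clock: 17.3
tool_pos: [0.5541, -0.0631, 0.153]
eef_rot: [0.728, 0.686, 0.0, -0.0]
contact_force: [0.5, 0.7, -0.2]
opening: 0.004
finger_force: 0.0
```

View pics/c5.png

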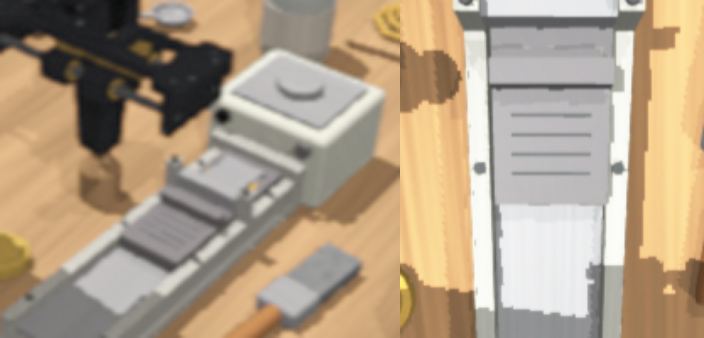

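The slide is under the bar with the leaf spring lying on it. The landing rear edge is at wrist-crop row 205 and the rib's rear face at row ~87. I'll check the position numerically.

```bash
python3 - <<'E'
from h import *
w,K,C=snap("wrist");g=cv2.cvtColor(w,cv2.COLOR_RGB2GRAY)
print([(r,int(g[r,310:325].mean())) for r in range(112,130)])
F=np.array([.5586,.0253]);u=np.array([.0605,.998])
for v in(119,121,123): print("rear",v,((onplane(K,C,(319,v),.041)[:2]-F)@u).round(4))
for v in(48,50,52): print("rib top",v,((onplane(K,C,(319,v),.053)[:2]-F)@u).round(4))
print("post bolts, left/right row",[((onplane(K,C,(x,99),.035)[:2]-F)@u).round(4) for x in(277,360)])
E
```

```text
[(112, 189), (113, 188), (114, 188), (115, 188), (116, 188), (117, 188), (118, 188), (119, 188), (120, 190), (121, 206), (122, 226), (123, 228), (124, 228), (125, 228), (126, 228), (127, 228), (128, 228), (129, 227)]
rear 119 -0.0178
rear 121 -0.0196
rear 123 -0.0215
rib top 48 0.0413
rib top 50 0.0398
rib top 52 0.0382
post bolts, left/right row [np.float64(0.0007), np.float64(0.0009)]
```

The rear edge is at -19.6 mm (home is -20) and the rib at 40 mm (home is 40), so the slide is home. The robot is clear, so I'm handing in.

```bash
python3 -c "
from plant import *
print(finish_job())"
```

```text
the job is handed in; nothing more can be done
None
```

The die slide is fully home against the end stop (rear edge measured at -19.6 mm, -20 mm when home), held under the keeper bar with the leaf spring on it; the arm is clear and the job is handed in, with no verdict shown.

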